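# Clear the last old pot and hold the shelf pusher back for restocking

### The job

Two spring pusher lanes for small lidded food pots stand on the shelf; one of them is down to its last old pot. Lift that pot out, keep it upright and set it down (do not drop it) inside the steel tray, then draw that lane's empty pusher back from the customer end until the front face of its paddle is level with the black load line, and hold it there against its spring so that I can fill the lane with fresh pots. Finish while still holding the pusher at the line; leave the other lane's pots and the card keypad where they are.

Things in the scene. Friction and masses are not known exactly. Their poses are not given: they have to be found in the camera images.
- lane_last: pusher lane holding a single pot: open channel, 260 x 72 mm, white floor, fixed on the shelf. Origin: centre of its underside, 12 mm above the counter; x along the lane from the staff end (nearer the robot) to the customer end, y across, z up. Floor 6 mm above the origin. Clear dividers 3 mm thick, 66 mm apart inside; clear front stop, inner face at x = +120 mm; all tops 34 mm above the origin
- lane_full: the other pusher lane, identical and parallel, its centre line 100 mm to one side or the other of the single-pot lane, holding two pots against its own pusher; to be left alone. Origin and axes like the first lane's
- shelf: 300 x 250 x 12 mm steel shelf lying fixed on the counter, carrying both lanes. Origin: centre of its underside on the counter; axes as the lanes'
- pusher_last: spring pusher of the single-pot lane: upright grey paddle 52 mm wide, 8 mm thick, top edge 78 mm above the lane floor, on a carriage reaching 37 mm behind its face and up to 40 mm high. Origin: bottom centre of the paddle's front face (towards the customer end), at lane-floor level; axes as the lane's, so the paddle spans x = -8 to 0 mm. Slides along lane x only
- paddle_top (a point): middle of the paddle's top edge, on the same pusher. Its spring drives it to the customer end: 4 N at its foremost place (front face at lane x = +105 mm, where it goes by itself once the pot is out), 7.6 N at the load line, plus a little drag; let go, it runs forward again. It can be drawn 21 mm past the line to its rear stop. At the start it presses on the pot
- load_line (a point): the middle of the black load line, a 3 mm wide black stripe across the lane floor and up both dividers, at lane x = -74 mm, on the lane floor (18 mm above the counter); axes as the lane's. With the paddle's front face here the lane has room for three pots
- pot_last: the last old pot: a straight-sided round clear pot with a white lid, 62 mm diameter, 70 mm high with the lid, about 0.1 to 0.2 kg, standing on the lane floor between the pusher and the front stop. Origin: centre of its underside, z up
- tray: an open shallow stainless tray on the counter, left or right of the shelf, 150 x 150 mm outside, 25 mm high, 3 mm walls and floor about 3 mm thick; it does not move. Origin: centre of its underside, on the counter, z up
- pot_a: front pot of the two in the other lane, same as the last pot (62 mm diameter, 70 mm high), to be left alone. Origin: centre of its underside
- pot_b: rear pot of the two in the other lane, same shape, to be left alone. Origin: centre of its underside
- keypad: a white card keypad with black face, 90 x 150 x 25 mm, lying loose on the counter on the other side of the shelf from the tray, to be left alone. Origin: centre of its underside
Mind the look-alikes: they are no part of the job. Leave any red look-alike of the pot_last alone.

How it is judged:
On the way, in this order (a step that is already met when the one before it is completed fails the run):
1. the last pot stands upright and released in the tray (x of pot_last in the frame of tray between -0.05 and 0.05 m and y of pot_last in the frame of tray between -0.05 and 0.05 m and z of pot_last in the frame of tray below 0.01 m and angle between pot_last's own z axis and vertical below 0.1 rad and contact force between the fingers and pot_last below 0.1 N), for 0.2 s.
2. the pusher is drawn back to the load line and held there by the gripper (x of pusher_last in the frame of load_line between -0.008 and 0.008 m and contact force between the fingers and pusher_last above 1.5 N), for 0.5 s.
At the end, for the whole second after the job is handed in: the gripper still holds the single-pot lane's pusher, at rest, with the paddle's front face within 8 mm of the load line (finger force on it above 1.5 N, nothing else propping it); the old pot stands upright (within 0.1 rad), at rest and released on the tray's floor (all of step 2 and linear speed of each of pusher_last, pot_last below 0.02 m/s and contact force between pusher_last and pot_last below 0.2 N and contact force between pusher_last and pot_a below 0.2 N and contact force between pusher_last and pot_b below 0.2 N and contact force between pusher_last and keypad below 0.2 N and x of pot_last in the frame of tray between -0.05 and 0.05 m and y of pot_last in the frame of tray between -0.05 and 0.05 m and z of pot_last in the frame of tray below 0.01 m and angle between pot_last's own z axis and vertical below 0.1 rad and contact force between the arm and pot_last below 0.1 N); the arm keeps its last pose, push and grip.
It fails at once if the old pot is tipped (more than 0.5 rad) (angle between pot_last's own z axis and vertical above 0.5 rad).
It fails at once if the old pot is dropped (falls free faster than 0.7 m/s, about 25 mm) (linear speed of pot_last above 0.7 m/s and contact force between the fingers and pot_last below 0.1 N).
It fails at once if a pot of the other lane is displaced by more than 20 mm or tipped (distance of any of pot_a, pot_b from where it was at the start of the episode above 0.02 m or angle between any of pot_a, pot_b's own z axis and vertical above 0.4 rad).
It fails at once if the keypad is displaced by more than 25 mm (distance of keypad from where it was at the start of the episode above 0.025 m).
It also fails if it takes over 58 s, if anything falls off the work surface, if the arm or the gripper's body presses on something with over 40 N, if the wrist force passes 120 N, or if a joint passes its speed limit or range.

### The arm

A 7-joint arm with a two-finger parallel gripper is mounted at the origin on the work surface. World frame = base frame: x ahead of the robot, y to its left, z up, the work surface at z = 0. Lengths are in m, angles in rad, forces in N, time in s.
With the tool pointing down it reaches from about 0.4 to 0.925 m from the base axis. Payload 5.6 kg.
Tool frame: the origin (TCP) lies at the very end of the fingers, on their centre line; the grasp point (between the pads) lies 19 mm behind it; z points along the fingers, y is the line along which they close (so a half turn about z gives the same grasp; the last joint's range is limited). The gripper opens to 85 mm and grips with 20 to 120 N. Pads are 22 mm wide; open, the fingers measure 114 mm over their backs; the gripper's body (76 mm by 85 mm) begins 54 mm behind the grasp point. The pads swing forward as they close: fully open they stand 13 mm farther back than shut.
Start: joints at [1.251, 0.468, -0.012, 1.603, 0.006, 1.071, -0.056], TCP at [0.178, -0.625, 0.231] pointing down, gripper open.
Joint ranges: [-2.53, 2.53], [-0.31, 2.02], [-1.57, 1.55], [0.28, 2.44], [-1.29, 4.43], [0.15, 1.84], [-2.92, 2.92]. Speed limits (rad/s): [2.57, 2.57, 3.14, 3.14, 3.14, 3.14, 3.14].

### API

Orientations are given as [roll, pitch, yaw] about the fixed x, y, z axes, in that order (R = Rz(yaw) Ry(pitch) Rx(roll)).
In Python, from plant import robot gives the robot as it stands.
- The arm moves only by the tool send_rows, never from a script. Its argument "commands" is a list of rows, each a list of 3 entries, a list of its own where there are three numbers: the shift along the tool's x, y, z in cm, then the turn, a rotation vector about the tool's x, y, z in rad, then the finger opening in cm, from 0 to 8.54. In form: [[[tx, ty, tz], [wx, wy, wz], gripper], ...]. A call has 1 to 10 rows; each row shifts and turns the commanded pose from where the row before left it, along the tool's axes as they then stand; what a row does not reach is not made up. A row lasts 1/8 s, in which the tool goes at most 62.5 mm and 10.7 degrees, less where a joint would pass 70% of its speed; a pose out of reach is approached as far as the arm can. A call with a gripper value outside its range is refused whole. The fingers move at their own pace and stop on an object; "newtons" is the grip in N (left out, the last holds). Time passes only in rows, so rows that do not move let the fingers close. It gives the time, the measured TCP pose, the force, the opening and the grip force at its end, in the units of the state.
- robot.get_state(): the state, without advancing time (a new reading comes with each control period).
- robot.camera(name): name is "scene" or "top" or "wrist"; returns a dict with "img" (384x512x3 uint8, red, green, blue), "vfov" (degrees; the focal length in pixels is half the picture's height over the tangent of half this angle, whatever the lens; pixels are square), "cx", "cy" (the principal point, pixels), "extrinsics" (4x4, takes a point from camera to world coordinates). Camera axes: x right, y up, looking along -z (the intrinsics and any distortion apply to the point x, -y, -z); pixel columns grow to the right and rows downward; lengths in m; the calibration is good to about 2 mm. The wrist camera is an equidistant fisheye: a pixel r from the principal point sees the ray r / f radians off the axis. A picture is of the moment at which its call begins. There is no depth.
- robot.finish_job(): hands the job in; it is judged then, once.
The state is a dict: "time_s": time; "joint_positions": joint angles; "joint_vel": joint speeds; "joint_efforts": joint torques, N m; "position": TCP position; "tcp_rot": TCP orientation; "force": force on the tool from outside, world axes, zero at the start; "ft_torque": the same for the moment, N m; "gripper_width": finger opening in m; "finger_force": force on a finger pad.
Only numpy, scipy, OpenCV 4.12 (cv2) and the standard library are available. Lean on these libraries where they do the work, as an engineer would, in place of code of your own. Each camera call takes 0.05 s, during which the arm holds its last target. There are 200 camera calls.

## Working session

There is one attempt and no reset: what is moved stays moved. The work goes in short steps, Python scripts to look and compute and a tool call to move; the robot and the scene stay as the last step left them, time stands still between calls to the robot, and variables do not carry over. Pictures are saved under pics/ and viewed, at most 10 in all, crops included, and the job is handed in when it is done.

Besides the shell and the picture viewer there is one more tool, called after "Emit:" by a JSON object that holds its "fn" and its "kwargs", one argument or row to a line. send_rows: Moves the arm, as the interface text tells. Its arguments: {"type":"object","properties":{"commands":{"type":"array"},"newtons":{"type":"number"}},"required":["commands"]}

```bash
mkdir -p pics
cat > h.py <<'E'
import numpy as np, cv2
from plant import robot
from scipy.spatial.transform import Rotation as R
def cam(n,save=None):
    c=robot.camera(n)
    if save: cv2.imwrite('pics/'+save,cv2.cvtColor(c['img'],cv2.COLOR_RGB2BGR))
    return c
def ray(c,u,v):
    f=c['img'].shape[0]/2/np.tan(np.radians(c['vfov'])/2)
    d=np.array([(u-c['cx'])/f,-(v-c['cy'])/f,-1.]); E=np.array(c['extrinsics'])
    return E[:3,3],E[:3,:3]@d
def onz(c,u,v,z):
    o,d=ray(c,u,v); return o+d*(z-o[2])/d[2]
def proj(c,p):
    E=np.array(c['extrinsics']); q=E[:3,:3].T@(np.array(p)-E[:3,3])
    f=c['img'].shape[0]/2/np.tan(np.radians(c['vfov'])/2)
    return c['cx']+f*q[0]/-q[2], c['cy']+f*q[1]/q[2]
E
python3 - <<'E'
from h import *
a=cam('top','t1.png');b=cam('scene','s1.png')
for c in(a,b): print({k:np.round(c[k],3).tolist() for k in c if k!='img'}, [k for k in c])
s=robot.get_state();print(s)
E
```

```text
{'vfov': 43.498, 'cx': 259.768, 'cy': 193.658, 'extrinsics': [[-0.018, 0.998, -0.052, 0.559], [-0.999, -0.017, 0.029, 0.023], [0.028, 0.052, 0.998, 1.437], [0.0, 0.0, 0.0, 1.0]]} ['img', 'vfov', 'cx', 'cy', 'extrinsics']
{'vfov': 56.245, 'cx': 251.928, 'cy': 187.255, 'extrinsics': [[0.127, -0.545, 0.829, 1.528], [0.992, 0.086, -0.095, -0.112], [-0.02, 0.834, 0.551, 0.669], [0.0, 0.0, 0.0, 1.0]]} ['img', 'vfov', 'cx', 'cy', 'extrinsics']
{'time_s': 0.1, 'joint_positions': array([ 1.25099418,  0.46832209, -0.0116365 ,  1.60351128,  0.00602947,
        1.07137608, -0.05629871]), 'joint_vel': array([ 0.00126518, -0.0027631 ,  0.00014573, -0.00128292, -0.00033885,
       -0.00031908, -0.00085838]), 'joint_efforts': array([ 4.81327843e-04, -5.33516407e+01,  2.14252202e-02, -2.51965302e+01,
        1.15371065e-02,  4.28002590e-03,  4.82018334e-05]), 'position': array([ 0.17744941, -0.62480438,  0.23042058]), 'tcp_rot': array([-3.14001521e+00,  1.24910060e-04,  2.76783171e-01]), 'force': array([ 0.18061793, -0.56620834,  0.00244666]), 'ft_torque': array([-0.00942069, -0.01943931,  0.0329138 ]), 'finger_force': 0.0, 'gripper_width': 0.08502820407919033}
```

View pics/t1.png

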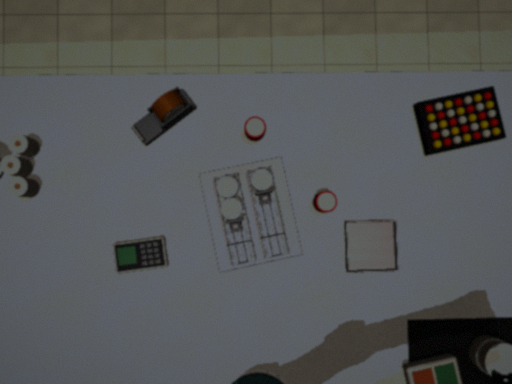

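View pics/s1.png

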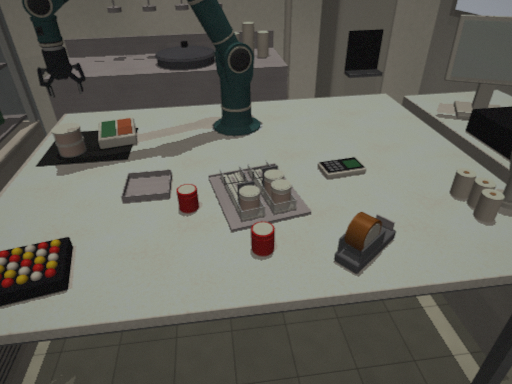

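The top view shows the single-pot lane on the right (lid at about 262,180), the full lane on the left (lids 228,186 and 233,208), the tray at about 371,245, and red look-alikes at 255,127 and 325,200. The scene view agrees with this. I'll take an enlarged crop next.

Run:
```python
from h import *
c=cam('top');im=c['img'][150:280,190:310]
g=cv2.resize(im,None,fx=4.5,fy=4.5,interpolation=cv2.INTER_CUBIC)
g=np.clip(g.astype(float)*2,0,255).astype(np.uint8)
cv2.imwrite('pics/t2.png',cv2.cvtColor(g,cv2.COLOR_RGB2BGR))
gr=cv2.cvtColor(c['img'],cv2.COLOR_RGB2GRAY)
# lids
big=cv2.resize(gr[150:280,190:310],None,fx=4,fy=4,interpolation=cv2.INTER_CUBIC)
H=cv2.HoughCircles(cv2.GaussianBlur(big,(7,7),0),cv2.HOUGH_GRADIENT,1,60,param1=60,param2=18,minRadius=35,maxRadius=65)
for x,y,r in H[0]:
    u,v=190+(x+.5)/4-.5,150+(y+.5)/4-.5; p=onz(c,u,v,.088);q=onz(c,u+r/4,v,.088);print('lid',u,v,p.round(4),'rad',np.linalg.norm(p-q).round(4))
# tray: dark rim
m=(gr<75).astype(np.uint8)
m[:, :338]=0;m[:,404:]=0;m[:212]=0;m[278:]=0
pts=cv2.findNonZero(m);rc=cv2.minAreaRect(pts);print(rc)
box=cv2.boxPoints(rc);P=[onz(c,*b,.02) for b in box];print(np.round(P,4),np.mean(P,0).round(4))
print([np.linalg.norm(P[i]-P[i-1]).round(4) for i in range(4)])
```

```text
Traceback (most recent call last):
TypeError: 'NoneType' object is not subscriptable
```

View pics/t2.png

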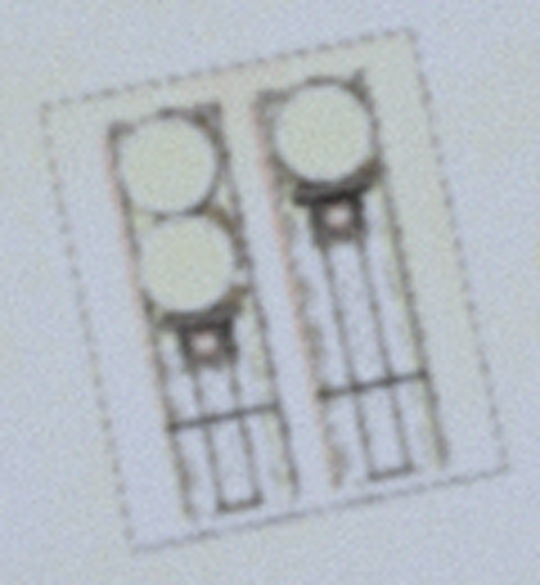

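The crop is clear. The lid centre is at about (322,130), the load line runs (318,396)–(428,374), and the shelf corners are (43,105), (410,32), (505,467) and (133,550). The paddle sits just behind the pot at about y=190.

Run:
```python
from h import *
c=cam('top')
P=lambda x,y,z:onz(c,190+(x+.5)/4.5-.5,150+(y+.5)/4.5-.5,z)
S=np.array([P(*q,.012) for q in[(43,105),(410,32),(505,467),(133,550)]])
print('shelf',S.mean(0).round(4),[np.linalg.norm(S[i]-S[i-1]).round(4) for i in range(4)])
dx=(S[0]+S[1]-S[2]-S[3]);dy=S[0]+S[3]-S[1]-S[2]
print('yaw',np.arctan2(dx[1],dx[0]),np.arctan2(-dy[0],dy[1]))
yaw=(np.arctan2(dx[1],dx[0])+np.arctan2(-dy[0],dy[1]))/2
ex=np.array([np.cos(yaw),np.sin(yaw),0]);ey=np.array([-ex[1],ex[0],0])
L=P(322,130,.088);LL=P(372,386,.018);M=S.mean(0)
for n,p in(('lid',L),('line',LL),('lidA',P(168,165,.088)),('lidB',P(187,265,.088)),('padtop',P(332,190,.096))):
    print(n,p.round(4),'in shelf',((p-M)@ex).round(4),((p-M)@ey).round(4))
print('lidrad',np.linalg.norm(P(372,130,.088)-L))
gr=cv2.cvtColor(c['img'],cv2.COLOR_RGB2GRAY)
roi=gr[205:285,330:410];print('bg',np.median(roi))
m=np.zeros_like(gr);m[210:282,338:404]=(gr[210:282,338:404]<np.median(roi)*.75)
pts=cv2.findNonZero(m);rc=cv2.minAreaRect(pts);print(rc)
for z in (.025,.0):
    B=np.array([onz(c,*b,z) for b in cv2.boxPoints(rc)]);print(z,B.mean(0).round(4),[np.linalg.norm(B[i]-B[i-1]).round(4) for i in range(4)])
```

```text
shelf [0.5752 0.0101 0.012 ] [np.float64(0.2973), np.float64(0.2471), np.float64(0.2935), np.float64(0.2493)]
yaw 0.19025179588428612 0.18997526208338636
lid [ 0.6721 -0.0214  0.088 ] in shelf 0.0892 -0.0493
line [ 0.5095 -0.0534  0.018 ] in shelf -0.0765 -0.0499
lidA [0.6517 0.075  0.088 ] in shelf 0.0874 0.0493
lidB [0.5892 0.0641 0.088 ] in shelf 0.0239 0.0504
padtop [ 0.634  -0.0267  0.096 ] in shelf 0.0508 -0.0473
lidrad 0.031292535932944
bg 95.0
((370.65869140625, 245.7375946044922), (51.6126708984375, 52.5819206237793), 88.26429748535156)
0.025 [ 0.4741 -0.3422  0.025 ] [np.float64(0.1509), np.float64(0.1562), np.float64(0.1514), np.float64(0.1554)]
0.0 [ 0.4726 -0.3487  0.    ] [np.float64(0.1536), np.float64(0.159), np.float64(0.1541), np.float64(0.1581)]
```

```bash
cat >> h.py <<'E'
def togo(xyz,yaw):
    s=robot.get_state(); Rc=R.from_euler('xyz',s['tcp_rot']); Rt=R.from_euler('xyz',[np.pi,0,yaw])
    print('t',round(s['time_s'],2),'pos',s['position'].round(4),'rot',s['tcp_rot'].round(3),'w',round(s['gripper_width'],4),'ff',round(s['finger_force'],1),'F',s['force'].round(1),'j7',s['joint_positions'][6].round(2))
    print('cm(at current orient)',(Rc.inv().apply(np.array(xyz)-s['position'])*100).round(2),'cm(at target orient)',(Rt.inv().apply(np.array(xyz)-s['position'])*100).round(2),'turn',(Rc.inv()*Rt).as_rotvec().round(3))
E
python3 -c "
from h import *
togo([.672,-.0214,.23],.19)"
```

```text
t 0.2 pos [ 0.1775 -0.6249  0.2307] rot [-3.14   0.     0.277] w 0.0853 ff 0.0 F [-0.8  0.3 -0. ] j7 -0.06
cm(at current orient) [ 64.06 -44.55   0.11] cm(at target orient) [ 59.96 -49.93   0.07] turn [-0.001  0.     0.087]
```

Emit:
{"fn": "send_rows", "kwargs": {
  "commands": [
    [[0,0,0],[0,0,0.087],8.5],
    [[3,-2.5,0],[0,0,0],8.5],
    [[3,-2.5,0],[0,0,0],8.5],
    [[3,-2.5,0],[0,0,0],8.5],
    [[3,-2.5,0],[0,0,0],8.5],
    [[3,-2.5,0],[0,0,0],8.5],
    [[3,-2.5,0],[0,0,0],8.5],
    [[3,-2.5,0],[0,0,0],8.5],
    [[3,-2.5,0],[0,0,0],8.5],
    [[3,-2.5,0],[0,0,0],8.5]
  ]
}}

```text
time_s: 1.45
position: [0.4009, -0.3523, 0.2313]
tcp_rot: [3.141, 0.0, 0.19]
force: [0.0, -0.1, 0.5]
gripper_width: 0.0856
finger_force: 0.0
```

Emit:
{"fn": "send_rows", "kwargs": {
  "commands": [
    [[3,-2.5,0],[0,0,0],8.5],
    [[3,-2.5,0],[0,0,0],8.5],
    [[3,-2.5,0],[0,0,0],8.5],
    [[3,-2.5,0],[0,0,0],8.5],
    [[3,-2.5,0],[0,0,0],8.5],
    [[3,-2.5,0],[0,0,0],8.5],
    [[3,-2.5,0],[0,0,0],8.5],
    [[3,-2.5,0],[0,0,0],8.5],
    [[3,-2.5,0],[0,0,0],8.5],
    [[0,0,0],[0,0,0],8.5]
  ]
}}

```text
time_s: 2.7
position: [0.6243, -0.0774, 0.2308]
tcp_rot: [-3.14, -0.001, 0.195]
force: [0.2, -0.3, 0.6]
gripper_width: 0.0849
finger_force: 0.0
```

```bash
python3 -c "
from h import *
togo([.672,-.0214,.12],.19)"
```

```text
t 2.7 pos [ 0.6243 -0.0774  0.2308] rot [-3.14e+00 -1.00e-03  1.95e-01] w 0.0849 ff 0.0 F [ 0.2 -0.3  0.6] j7 -1.41
cm(at current orient) [ 5.76 -4.55 11.1 ] cm(at target orient) [ 5.75 -4.6  11.08] turn [-0.002 -0.001  0.005]
```

Emit:
{"fn": "send_rows", "kwargs": {
  "commands": [
    [[2.9,-2.3,0],[0,0,0],8.5],
    [[2.85,-2.3,0],[0,0,0],8.5],
    [[0,0,4],[0,0,0],8.5],
    [[0,0,4],[0,0,0],8.5],
    [[0,0,2],[0,0,0],8.5],
    [[0,0,0],[0,0,0],8.5]
  ]
}}

```text
time_s: 3.45
position: [0.6698, -0.0263, 0.1299]
tcp_rot: [-3.141, 0.003, 0.189]
force: [0.1, -0.0, 0.8]
gripper_width: 0.0846
finger_force: 0.0
```

```bash
python3 -c "
from h import *
togo([.672,-.0214,.05],.19)
a=cam('wrist','w1.png')"
```

```text
t 3.45 pos [ 0.6698 -0.0263  0.1299] rot [-3.141e+00  3.000e-03  1.890e-01] w 0.0846 ff 0.0 F [ 0.1 -0.   0.8] j7 -1.53
cm(at current orient) [ 0.33 -0.44  7.99] cm(at target orient) [ 0.31 -0.44  7.99] turn [-0.     0.003 -0.001]
```

View pics/w1.png

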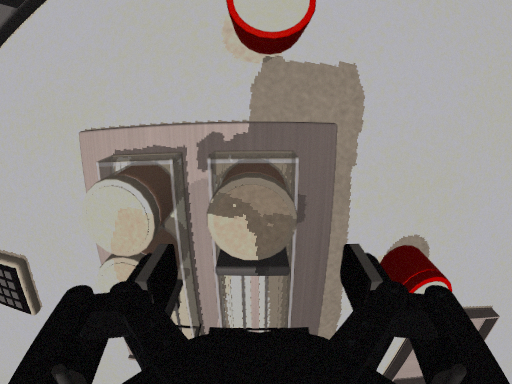

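The wrist view shows the last pot's lid at about (252,218), between the open fingers (midline about column 256), with its paddle just behind it. I'll centre on it, descend and grip.

Emit:
{"fn": "send_rows", "kwargs": {
  "commands": [
    [[0.3,-0.4,0],[0,0,0],8.5],
    [[0,0,2],[0,0,0],8.5],
    [[0,0,2],[0,0,0],8.5],
    [[0,0,2],[0,0,0],8.5],
    [[0,0,2],[0,0,0],8.5],
    [[0,0,0],[0,0,0],8.5]
  ]
}}

```text
time_s: 4.25
position: [0.6712, -0.0211, 0.0484]
tcp_rot: [-3.141, 0.005, 0.19]
force: [-0.0, 1.1, 0.2]
gripper_width: 0.0851
finger_force: 0.0
```

```bash
python3 -c "
from h import *
togo([.672,-.0214,.05],.19)"
```

```text
t 4.25 pos [ 0.6712 -0.0211  0.0484] rot [-3.141  0.005  0.19 ] w 0.0851 ff 0.0 F [-0.   1.1  0.2] j7 -1.56
cm(at current orient) [ 0.07  0.05 -0.16] cm(at target orient) [ 0.07  0.05 -0.16] turn [-0.001  0.005 -0.   ]
```

Emit:
{"fn": "send_rows", "kwargs": {
  "commands": [
    [[0,0,-0.1],[0,0,0],5],
    [[0,0,0],[0,0,0],5],
    [[0,0,0],[0,0,0],5],
    [[0,0,0],[0,0,0],5],
    [[0,0,0],[0,0,0],5],
    [[0,0,0],[0,0,0],5]
  ],
  "newtons": 50
}}

```text
time_s: 5.0
position: [0.6738, -0.0208, 0.0535]
tcp_rot: [3.141, -0.002, 0.19]
force: [-1.3, 1.0, 5.7]
gripper_width: 0.0605
finger_force: 55.8
```

Emit:
{"fn": "send_rows", "kwargs": {
  "commands": [
    [[0,0,-1],[0,0,0],5],
    [[0,0,-1.5],[0,0,0],5],
    [[0,0,-1.5],[0,0,0],5],
    [[0,0,-2],[0,0,0],5],
    [[0,0,-2],[0,0,0],5],
    [[0,0,-2],[0,0,0],5],
    [[0,0,-2],[0,0,0],5],
    [[0,0,-1],[0,0,0],5],
    [[0,0,0],[0,0,0],5]
  ]
}}

```text
time_s: 6.12
position: [0.6732, -0.0211, 0.1831]
tcp_rot: [3.141, -0.001, 0.19]
force: [0.4, 0.3, -1.3]
gripper_width: 0.0609
finger_force: 55.3
```

```bash
python3 -c "
from h import *
togo([.474,-.343,.165],.19)
a=cam('scene','s2.png');cam('wrist','w2.png')
cv2.imwrite('pics/s2c.png',np.hstack([cv2.resize(cv2.imread('pics/s2.png')[90:240,100:310],None,fx=2.4,fy=2.4,interpolation=cv2.INTER_CUBIC)]))"
```

```text
t 6.12 pos [ 0.6732 -0.0211  0.1831] rot [ 3.141e+00 -1.000e-03  1.900e-01] w 0.0609 ff 55.3 F [ 0.4  0.3 -1.3] j7 -1.53
cm(at current orient) [-25.63  27.86   1.8 ] cm(at target orient) [-25.64  27.85   1.81] turn [ 0.    -0.001 -0.   ]
```

View pics/s2c.png

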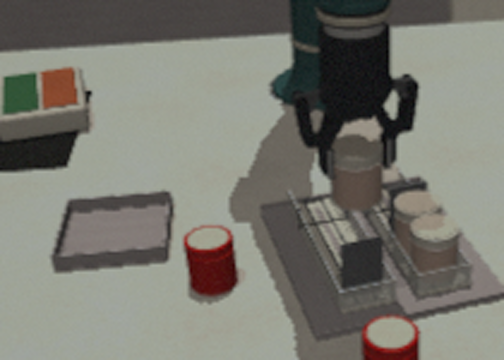

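The crop shows the pot upright in the fingers at about (357,170). The empty paddle has run to its foremost place at about (362,260). Next I'll carry the pot to the tray.

Emit:
{"fn": "send_rows", "kwargs": {
  "commands": [
    [[-2.5,2.7,0],[0,0,0],5],
    [[-2.5,2.7,0],[0,0,0],5],
    [[-2.5,2.7,0],[0,0,0],5],
    [[-2.5,2.7,0],[0,0,0],5],
    [[-2.5,2.7,0],[0,0,0],5],
    [[-2.5,2.7,0],[0,0,0],5],
    [[-2.5,2.7,0],[0,0,0],5],
    [[-2.5,2.7,0],[0,0,0],5],
    [[-2.5,2.7,0],[0,0,0],5],
    [[-2.5,2.7,0],[0,0,0],5]
  ]
}}

```text
time_s: 7.48
position: [0.4771, -0.3339, 0.1813]
tcp_rot: [-3.14, 0.001, 0.19]
force: [-0.3, 0.2, -0.1]
gripper_width: 0.0604
finger_force: 55.3
```

Emit:
{"fn": "send_rows", "kwargs": {
  "commands": [
    [[-0.6,0.8,2],[0,0,0],5],
    [[0,0,4],[0,0,0],5],
    [[0,0,3],[0,0,0],5],
    [[0,0,2],[0,0,0],5],
    [[0,0,1.5],[0,0,0],5],
    [[0,0,0],[0,0,0],5],
    [[0,0,0],[0,0,0],5]
  ]
}}

```text
time_s: 8.35
position: [0.4747, -0.3427, 0.0581]
tcp_rot: [3.14, -0.001, 0.19]
force: [0.0, -0.2, -1.4]
gripper_width: 0.061
finger_force: 55.4
```

```bash
python3 -c "
from h import *
togo([.474,-.343,.0385],.19)
cam('scene','s3.png')
cv2.imwrite('pics/s3c.png',np.hstack([cv2.resize(cv2.imread('pics/s3.png')[110:230,90:250],None,fx=4,fy=4,interpolation=cv2.INTER_CUBIC)]))"
```

```text
t 8.35 pos [ 0.4747 -0.3427  0.0581] rot [ 3.14e+00 -1.00e-03  1.90e-01] w 0.061 ff 55.4 F [ 0.  -0.2 -1.4] j7 -0.94
cm(at current orient) [-0.08  0.02  1.96] cm(at target orient) [-0.08  0.02  1.96] turn [ 0.001 -0.001 -0.   ]
```

View pics/s3c.png

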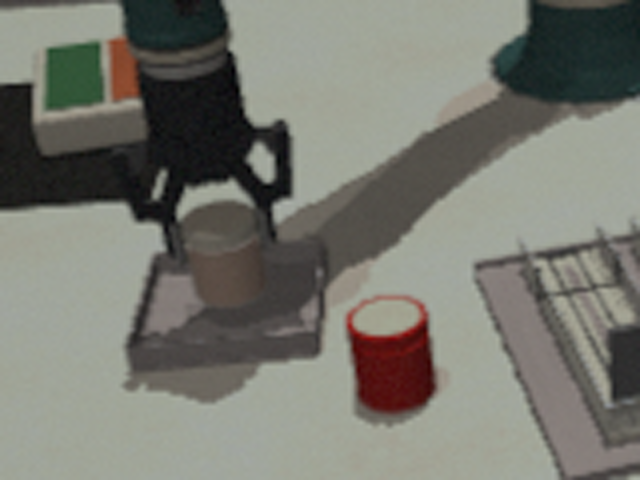

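The pot hangs upright over the middle of the tray, at about (228,260) in the crop. I'll lower it gently.

Emit:
{"fn": "send_rows", "kwargs": {
  "commands": [
    [[0,0,0.8],[0,0,0],5],
    [[0,0,0.5],[0,0,0],5],
    [[0,0,0.3],[0,0,0],5],
    [[0,0,0.2],[0,0,0],5],
    [[0,0,0],[0,0,0],5]
  ]
}}

```text
time_s: 9.02
position: [0.474, -0.3422, 0.0391]
tcp_rot: [-3.141, 0.0, 0.19]
force: [0.3, 0.6, -1.8]
gripper_width: 0.0608
finger_force: 55.4
```

Emit:
{"fn": "send_rows", "kwargs": {
  "commands": [
    [[0,0,0.15],[0,0,0],5],
    [[0,0,0.1],[0,0,0],5],
    [[0,0,0],[0,0,0],5]
  ]
}}

```text
time_s: 9.4
position: [0.4742, -0.3424, 0.0384]
tcp_rot: [3.141, 0.0, 0.19]
force: [-4.4, 3.1, 11.2]
gripper_width: 0.0608
finger_force: 56.9
```

Emit:
{"fn": "send_rows", "kwargs": {
  "commands": [
    [[0,0,-0.1],[0,0,0],6.5],
    [[0,0,0],[0,0,0],8.5],
    [[0,0,0],[0,0,0],8.5],
    [[0,0,0],[0,0,0],8.5],
    [[0,0,-2],[0,0,0],8.5],
    [[0,0,-4],[0,0,0],8.5],
    [[0,0,-4],[0,0,0],8.5],
    [[0,0,-4],[0,0,0],8.5],
    [[0,0,0],[0,0,0],8.5]
  ]
}}

```text
time_s: 10.52
position: [0.4763, -0.3436, 0.1829]
tcp_rot: [3.135, -0.006, 0.19]
force: [0.2, 0.1, -0.5]
gripper_width: 0.0848
finger_force: 0.0
```

Run:
```python
from h import *
M=np.array([.5752,.0101,0]);ex=np.array([np.cos(.19),np.sin(.19),0]);ey=np.array([-ex[1],ex[0],0])
t=M+ex*.101-ey*.05;print(t)
togo([t[0],t[1],.178],.19+np.pi/2)
c=cam('top','t3.png')
im=c['img'][150:290,190:410]
g=np.clip(cv2.resize(im,None,fx=3.5,fy=3.5,interpolation=cv2.INTER_CUBIC)*1.8,0,255).astype(np.uint8)
cv2.imwrite('pics/t3c.png',cv2.cvtColor(g,cv2.COLOR_RGB2BGR))
for x,z in((.101,.096),(.105,.018),(-.0745,.018)):
    p=M+ex*x-ey*.05;p[2]=z;u,v=proj(c,p);print((u-190)*3.5,(v-150)*3.5)
```

```text
[ 0.68382537 -0.01992546  0.        ]
t 10.53 pos [ 0.4763 -0.3436  0.1829] rot [ 3.135 -0.006  0.19 ] w 0.0848 ff 0.0 F [ 0.2  0.1 -0.5] j7 -0.9
cm(at current orient) [ 26.48 -27.88   0.47] cm(at target orient) [27.87 26.5   0.49] turn [ 0.01   0.    -1.571]
247.2396663248134 84.30278286623779
243.49614912799902 88.25360938784162
287.59118285398387 296.5293258890728
```

View pics/t3c.png

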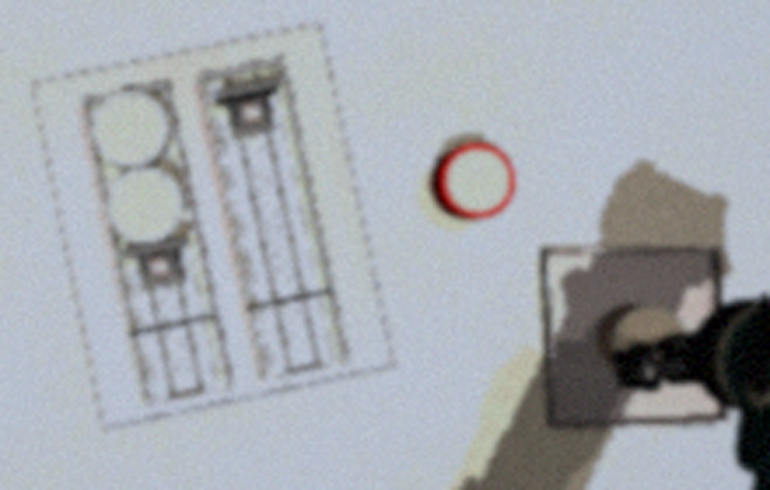

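The last pot stands in the tray at about (640,335), released. The paddle is at the lane front at about (249,93), and the load line is at about (291,298). Next I'll turn 90° and go to the paddle.

Emit:
{"fn": "send_rows", "kwargs": {
  "commands": [
    [[0,0,-0.5],[0,0,-0.157],5],
    [[0,0,0],[0,0,-0.157],5],
    [[0,0,0],[0,0,-0.157],5],
    [[0,0,0],[0,0,-0.157],5],
    [[0,0,0],[0,0,-0.157],5],
    [[0,0,0],[0,0,-0.157],5],
    [[0,0,0],[0,0,-0.157],5],
    [[0,0,0],[0,0,-0.157],5],
    [[0,0,0],[0,0,-0.157],5],
    [[0,0,0],[0,0,-0.157],5]
  ]
}}

```text
time_s: 11.82
position: [0.4733, -0.3419, 0.1819]
tcp_rot: [-3.14, -0.001, 1.765]
force: [0.7, 0.2, -0.8]
gripper_width: 0.0499
finger_force: 0.0
```

Emit:
{"fn": "send_rows", "kwargs": {
  "commands": [
    [[2.8,2.6,0],[0,0,0],5],
    [[2.8,2.6,0],[0,0,0],5],
    [[2.8,2.6,0],[0,0,0],5],
    [[2.8,2.6,0],[0,0,0],5],
    [[2.8,2.6,0],[0,0,0],5],
    [[2.8,2.6,0],[0,0,0],5],
    [[2.8,2.6,0],[0,0,0],5],
    [[2.8,2.6,0],[0,0,0],5],
    [[2.8,2.6,0],[0,0,0],5],
    [[2.7,2.6,0],[0,0,0],5]
  ]
}}

```text
time_s: 13.08
position: [0.6768, -0.0184, 0.1817]
tcp_rot: [-3.139, -0.0, 1.76]
force: [-0.4, -0.9, 0.2]
gripper_width: 0.0499
finger_force: 0.0
```

Run:
```python
from h import *
togo([.6838,-.0199,.13],.19+np.pi/2)
c=cam('wrist','w4.png')
E=np.array(c['extrinsics']);f=192/np.tan(np.radians(c['vfov'])/2)
M=np.array([.5752,.0101,0]);ex=np.array([np.cos(.19),np.sin(.19),0]);ey=np.array([-ex[1],ex[0],0])
def pw(p):
    q=E[:3,:3].T@(p-E[:3,3]);q=np.array([q[0],-q[1],-q[2]]);r=np.hypot(q[0],q[1]);th=np.arctan2(r,q[2])
    return (c['cx']+f*th*q[0]/r,c['cy']+f*th*q[1]/r)
for x in(.105,.097):
  for y in(-.026,.026):
    p=M+ex*x+ey*(y-.05);p[2]=.096;print(x,y,np.round(pw(p),1))
print(c['vfov'],E[:3,3])
```

```text
t 13.07 pos [ 0.6768 -0.0184  0.1817] rot [-3.139 -0.     1.76 ] w 0.0499 ff 0.0 F [-0.4 -0.9  0.2] j7 -0.11
cm(at current orient) [-0.28  0.67  5.17] cm(at target orient) [-0.28  0.66  5.17] turn [-0.002 -0.    -0.001]
0.105 -0.026 [271.8 232.4]
0.105 0.026 [272.7 171.7]
0.097 -0.026 [262.2 232.4]
0.097 0.026 [262.5 171.7]
65.70646984690485 [0.66271841 0.05523806 0.32327038]
```

View pics/w4.png

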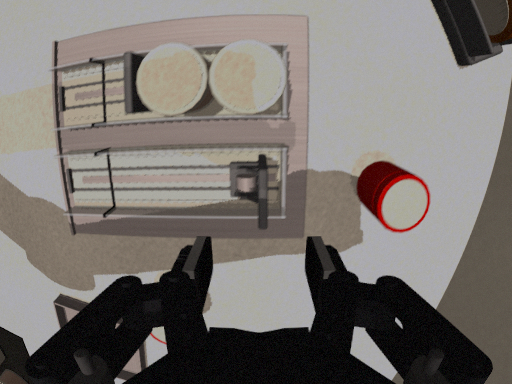

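The wrist view shows the paddle top edge at columns 258–268, within about 3 mm of the prediction, and the load line at column ~110. I'll descend over the paddle and grip it front to back.

Emit:
{"fn": "send_rows", "kwargs": {
  "commands": [
    [[-0.3,0.5,2],[0,0,0],5],
    [[0,0,3],[0,0,0],5],
    [[0,0,3],[0,0,0],5],
    [[0,0,2],[0,0,0],5],
    [[0,0,1],[0,0,0],5],
    [[0,0,0],[0,0,0],5]
  ]
}}

```text
time_s: 13.88
position: [0.6822, -0.0218, 0.0721]
tcp_rot: [-3.141, -0.0, 1.759]
force: [-0.1, 0.3, 0.1]
gripper_width: 0.05
finger_force: 0.0
```

```bash
python3 -c "
from h import *
togo([.6819,-.0203,.070],.19+np.pi/2)"
```

```text
t 13.88 pos [ 0.6822 -0.0218  0.0721] rot [-3.141 -0.     1.759] w 0.05 ff 0.0 F [-0.1  0.3  0.1] j7 -0.15
cm(at current orient) [0.15 0.   0.21] cm(at target orient) [0.15 0.   0.21] turn [-0.001 -0.    -0.001]
```

Emit:
{"fn": "send_rows", "kwargs": {
  "commands": [
    [[0,0,0.1],[0,0,0],0],
    [[0,0,0],[0,0,0],0],
    [[0,0,0],[0,0,0],0],
    [[0,0,0],[0,0,0],0],
    [[0,0,0],[0,0,0],0],
    [[0,0,0],[0,0,0],0],
    [[0,0,0],[0,0,0],0]
  ],
  "newtons": 70
}}

```text
time_s: 14.75
position: [0.6802, -0.022, 0.0728]
tcp_rot: [-3.137, 0.001, 1.76]
force: [-8.9, -1.4, 7.8]
gripper_width: 0.0065
finger_force: 69.7
```

Run:
```python
from h import *
s=robot.get_state();M=np.array([.5752,.0101,0]);ex=np.array([np.cos(.19),np.sin(.19),0])
print('lane x of tcp',(s['position']-M)@ex)
togo([.6819,-.0203,.070],.19+np.pi/2)
```

```text
lane x of tcp 0.09709168364738432
t 14.75 pos [ 0.6802 -0.022   0.0728] rot [-3.137e+00  1.000e-03  1.760e+00] w 0.0065 ff 69.7 F [-8.9 -1.4  7.8] j7 -0.15
cm(at current orient) [0.14 0.2  0.28] cm(at target orient) [0.14 0.19 0.28] turn [-0.005  0.001 -0.001]
```

Gripped: the fingers closed on the 8 mm paddle. The paddle is at its front stop, so the line is 179 mm behind this spot. I'll draw it back now.

Emit:
{"fn": "send_rows", "kwargs": {
  "commands": [
    [[0,-0.8,0],[0,0,0],0],
    [[0,-1.8,0],[0,0,0],0],
    [[0,-1.8,0],[0,0,0],0],
    [[0,-1.8,0],[0,0,0],0],
    [[0,-1.8,0],[0,0,0],0],
    [[0,-1.8,0],[0,0,0],0],
    [[0,-1.8,0],[0,0,0],0],
    [[0,-1.8,0],[0,0,0],0],
    [[0,-1.8,0],[0,0,0],0]
  ],
  "newtons": 90
}}

```text
time_s: 15.88
position: [0.5363, -0.05, 0.0729]
tcp_rot: [3.133, 0.001, 1.76]
force: [9.2, -0.1, -5.5]
gripper_width: 0.0063
finger_force: 89.5
```

Emit:
{"fn": "send_rows", "kwargs": {
  "commands": [
    [[0,-1.3,0],[0,0,0],0],
    [[0,-0.7,0],[0,0,0],0],
    [[0,-0.3,0],[0,0,0],0],
    [[0,0,0],[0,0,0],0],
    [[0,0,0],[0,0,0],0]
  ]
}}

```text
time_s: 16.5
position: [0.5138, -0.0544, 0.0728]
tcp_rot: [3.134, 0.001, 1.76]
force: [7.8, 0.4, -4.0]
gripper_width: 0.0059
finger_force: 89.8
```

Run:
```python
from h import *
s=robot.get_state();M=np.array([.5752,.0101,0]);ex=np.array([np.cos(.19),np.sin(.19),0])
ey=np.array([-ex[1],ex[0],0])
print('lane x,y of tcp',(s['position']-M)@ex,(s['position']-M)@ey)
togo([.6819,-.0203,.070],.19+np.pi/2)
c=cam('scene','s5.png')
g=np.clip(cv2.resize(c['img'][155:230,195:315],None,fx=6,fy=6,interpolation=cv2.INTER_CUBIC)*1.4,0,255).astype(np.uint8)
cv2.imwrite('pics/s5c.png',cv2.cvtColor(g,cv2.COLOR_RGB2BGR))
for x,y,z in((-.0745,-.033,.046),(-.0745,-.033,.018),(-.0745,.033,.018),(-.0745,.033,.046)):
    p=M+ex*x+ey*(y-.05);p[2]=z;u,v=proj(c,p);print('line',round((u-195)*6),round((v-155)*6))
```

```text
lane x,y of tcp -0.07247142829263253 -0.05169739769287401
t 16.5 pos [ 0.5138 -0.0544  0.0728] rot [3.134e+00 1.000e-03 1.760e+00] w 0.0059 ff 89.8 F [ 7.8  0.4 -4. ] j7 -0.15
cm(at current orient) [ 0.18 17.15  0.41] cm(at target orient) [ 0.17 17.15  0.28] turn [ 0.007  0.001 -0.001]
line 179 135
line 182 177
line 295 156
line 293 113
```

View pics/s5c.png

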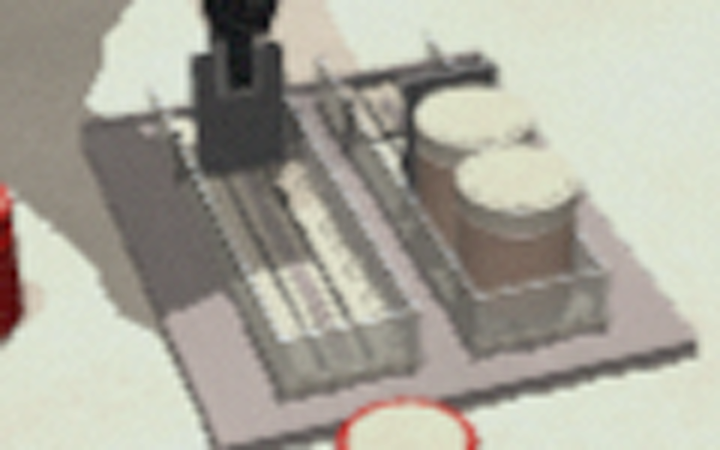

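The scene crop shows the paddle held, its foot at about (245,170), just ahead of the line marks at about (180,165). From the travel, about 9 mm remain.

Emit:
{"fn": "send_rows", "kwargs": {
  "commands": [
    [[0,-0.5,0],[0,0,0],0],
    [[0,-0.4,0],[0,0,0],0],
    [[0,0,0],[0,0,0],0],
    [[0,0,0],[0,0,0],0],
    [[0,0,0],[0,0,0],0]
  ]
}}

```text
time_s: 17.18
position: [0.5051, -0.056, 0.0728]
tcp_rot: [3.134, 0.001, 1.76]
force: [7.8, -0.9, -4.7]
gripper_width: 0.0061
finger_force: 89.8
```

Run:
```python
from h import *
s=robot.get_state();M=np.array([.5752,.0101,0]);ex=np.array([np.cos(.19),np.sin(.19),0])
ey=np.array([-ex[1],ex[0],0])
print('lane x of tcp',(s['position']-M)@ex,s['force'],s['finger_force'])
c=cam('scene');w=cam('wrist')
f=lambda i:np.clip(i*1.5,0,255).astype(np.uint8)
a=cv2.resize(f(c['img'][155:205,200:280]),(800,500),interpolation=cv2.INTER_CUBIC)[:, :560]
cv2.imwrite('pics/s6.png',cv2.cvtColor(a,cv2.COLOR_RGB2BGR))
for x in(-.0745,-.0785,-.0665):
  print(x,end=' ')
  for y,z in((-.033,.046),(-.033,.018),(-.026,.018),(.026,.018),(.033,.018),(.033,.046)):
    p=M+ex*x+ey*(y-.05);p[2]=z;u,v=proj(c,p);print((round((u-200)*10),round((v-155)*10)),end=' ')
  print()
```

```text
lane x of tcp -0.08131146593334762 [ 7.83819452 -0.88743752 -4.70047252] 89.76731300354004
-0.0745 (248, 224) (253, 295) (273, 292) (422, 263) (442, 259) (439, 189) 
-0.0785 (245, 218) (250, 289) (270, 285) (419, 257) (438, 253) (436, 183) 
-0.0665 (254, 236) (259, 308) (279, 304) (429, 275) (449, 271) (446, 200)
```

View pics/s6.png

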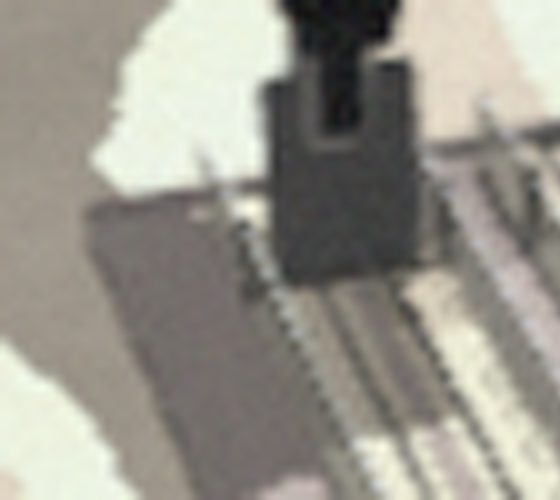

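The paddle's foot edge, (288,285) to (415,266), lines up with the load-line stripe at (250,297), to within about 2 mm. I'll hold briefly and hand in.

Emit:
{"fn": "send_rows", "kwargs": {
  "commands": [
    [[0,0,0],[0,0,0],0],
    [[0,0,0],[0,0,0],0],
    [[0,0,0],[0,0,0],0],
    [[0,0,0],[0,0,0],0],
    [[0,0,0],[0,0,0],0],
    [[0,0,0],[0,0,0],0]
  ]
}}

```text
time_s: 18.02
position: [0.5051, -0.0561, 0.0728]
tcp_rot: [3.134, 0.001, 1.76]
force: [8.2, -1.3, -4.0]
gripper_width: 0.0063
finger_force: 89.8
```

```bash
python3 -c "
from h import *
togo([.5051,-.056,.0728],.19+np.pi/2)
print(robot.finish_job())"
```

```text
t 18.02 pos [ 0.5051 -0.0561  0.0728] rot [3.134e+00 1.000e-03 1.760e+00] w 0.0063 ff 89.8 F [ 8.2 -1.3 -4. ] j7 -0.15
cm(at current orient) [ 0.01 -0.    0.  ] cm(at target orient) [ 0.01 -0.    0.  ] turn [ 0.008  0.001 -0.001]
the job is handed in; nothing more can be done
None
```

I handed the job in at about 18 s: the old pot stands released in the steel tray, and the gripper holds the empty pusher with its paddle face at the load line (about 2 mm by camera); the hand-in returned no verdict.

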